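# Stack the ink pots after calligraphy class

### The job

Pack up the calligraphy ink pots: on the dark wooden stand, build one stack from the bottom up, piece by piece: first the white pot in the stand's round recess, then the black pot on it, then the vermilion pot, and last the green lid with the wooden knob. Each must sit fully home and upright in the one below; set them down rather than dropping them, never tip one over, and leave the ink bottle, the case and the paperweight where they are.

Things in the scene. Friction and masses are not known exactly. Their poses are not given: they have to be found in the camera images.
- white_pot: White empty round pot, 58 mm across, 40 mm tall, about 80 g. Tapered foot below: 10 mm deep, 36 mm wide at the bottom, 46 mm at its top; then a straight side, 10 to 40 mm up, with a mouth 51 mm wide, 26 mm deep. The foot drops into a pot's mouth or the stand's recess until the 58 mm body rests on the rim: 30 mm above the pot below. Starts upright. Origin: centre of the underside; z up.
- black_pot: Black empty round pot, 58 mm across, 40 mm tall, about 80 g. Tapered foot below: 10 mm deep, 36 mm wide at the bottom, 46 mm at its top; then a straight side, 10 to 40 mm up, with a mouth 51 mm wide, 26 mm deep. The foot drops into a pot's mouth or the stand's recess until the 58 mm body rests on the rim: 30 mm above the pot below. Starts upright. Origin: centre of the underside; z up.
- red_pot: Vermilion (orange-red) empty round pot, 58 mm across, 40 mm tall, about 80 g. Tapered foot below: 10 mm deep, 36 mm wide at the bottom, 46 mm at its top; then a straight side, 10 to 40 mm up, with a mouth 51 mm wide, 26 mm deep. The foot drops into a pot's mouth or the stand's recess until the 58 mm body rests on the rim: 30 mm above the pot below. Starts upright. Origin: centre of the underside; z up.
- lid: Green lid, round, about 60 g: tapered foot like the pots' (10 mm deep), on it a green disc 58 mm wide from 10 to 16 mm up, on that an upright wooden knob 20 mm in diameter from 16 to 46 mm up. The foot drops into a pot's mouth until the disc rests on the rim (30 mm above that pot's origin). Starts upright on its foot. Origin: centre of the underside; z up.
- stand: Dark wooden square stand, fixed to the desk, 90 x 90 mm, 18 mm tall, with one round recess in the middle of its top, 51 mm wide and 12 mm deep. A pot seated in it has its flange on the stand's top, its origin 8 mm above the stand's origin. Origin: centre of the underside (under the recess); z up.
- ink_bottle: Bystander: black square ink bottle with a yellow round cap and blank white label, 50 x 50 mm, 144 mm tall, loose. Origin: centre of its underside. Leave it alone.
- case: Bystander: open black calligraphy case, 130 (x) x 200 (y) mm, 30 mm tall, with ink stone, blue water dropper and brush in it, loose. Origin: centre of its underside. Leave it alone.
- paperweight: Bystander: green bar paperweight lying on the grey felt at the far side of the desk, 24 (x) x 160 (y) x 14 mm, loose. Origin: centre of its underside. Leave it alone.
Things that resemble listed ones, but are neither listed nor needed, are in the scene too. What is shaped like the black_pot but purple is not meant. Leave any pink look-alike of the white_pot alone.

How it is judged:
On the way, in this order (a step that is already met when the one before it is completed fails the run):
1. the white pot is seated in the stand's recess (horizontal distance between white_pot and stand below 0.008 m and z of white_pot in the frame of stand between 0.005 and 0.011 m and angle between white_pot's own z axis and vertical below 0.09 rad), for 0.2 s.
2. the black pot is seated on the white one (horizontal distance between black_pot and white_pot below 0.008 m and z of black_pot in the frame of white_pot between 0.027 and 0.033 m and angle between black_pot's own z axis and vertical below 0.09 rad), for 0.2 s.
3. the vermilion pot is seated on the black one (horizontal distance between red_pot and black_pot below 0.008 m and z of red_pot in the frame of black_pot between 0.027 and 0.033 m and angle between red_pot's own z axis and vertical below 0.09 rad), for 0.2 s.
4. the green lid closes the vermilion pot (horizontal distance between lid and red_pot below 0.008 m and z of lid in the frame of red_pot between 0.027 and 0.033 m and angle between lid's own z axis and vertical below 0.09 rad), for 0.2 s.
At the end, for the whole second after the job is handed in: White pot in the stand's recess, black on white, vermilion on black, lid on vermilion: each within 8 mm of the axis of the one below, within 3 mm of its seated height and within 5 degrees of upright, all released and at rest (all of step 1 and all of step 2 and all of step 3 and all of step 4 and linear speed of each of white_pot, black_pot, red_pot, lid below 0.02 m/s and angular speed of each of white_pot, black_pot, red_pot, lid below 0.2 rad/s); the robot touches nothing.
It fails at once if a pot or the lid is tipped over (more than 40 degrees) (angle between any of white_pot, black_pot, red_pot, lid's own z axis and vertical above 0.7 rad).
It fails at once if a pot or the lid falls freely from more than about 20 mm ((linear speed of white_pot above 0.65 m/s and contact force between white_pot and anything else below 0.01 N) or (linear speed of black_pot above 0.65 m/s and contact force between black_pot and anything else below 0.01 N) or (linear speed of red_pot above 0.65 m/s and contact force between red_pot and anything else below 0.01 N) or (linear speed of lid above 0.65 m/s and contact force between lid and anything else below 0.01 N)).
It fails at once if a bystander is pushed more than 20 mm (distance of any of ink_bottle, case, paperweight from where it was at the start of the episode above 0.02 m).
It also fails if it takes over 112 s, if anything falls off the work surface, if the arm or the gripper's body presses on something with over 40 N, if the wrist force passes 120 N, or if a joint passes its speed limit or range.

### The arm

A 7-joint arm with a two-finger parallel gripper is mounted at the origin on the work surface. World frame = base frame: x ahead of the robot, y to its left, z up, the work surface at z = 0. Lengths are in m, angles in rad, forces in N, time in s.
With the tool pointing down it reaches from about 0.4 to 0.85 m from the base axis. Payload 10.4 kg.
Tool frame: the origin (TCP) lies at the very end of the fingers, on their centre line; the grasp point (between the pads) lies 19 mm behind it (manip.grip_point_offset is the z of the grasp point in the tool frame, in m); z points along the fingers, y is the direction in which the jaws open and shut (so a half turn about z gives the same grasp; the last joint's range is limited). The gripper opens to 85 mm and grips with 20 to 120 N. Pads are 22 mm wide; open, the fingers measure 114 mm over their backs; the gripper's body (76 mm by 85 mm) begins 54 mm behind the grasp point. The pads swing forward as they close: fully open they stand 13 mm farther back than shut.
Start: joints at [1.255, 0.332, -0.065, 1.46, 0.022, 1.35, -0.088], TCP at [0.18, -0.598, 0.231] pointing down, gripper open.
Joint ranges: [-2.6, 2.6], [-0.5, 2.12], [-1.47, 1.34], [0.16, 2.42], [-1.27, 4.41], [0.06, 2.06], [-2.6, 2.6]. Speed limits (rad/s): [2.22, 2.22, 2.79, 2.79, 3.14, 3.14, 3.14].

### API

Orientations are given as a unit quaternion [x, y, z, w].
In Python, from workcell import manip, camera, get_calibration, hand_in gives the robot as it stands.
- The arm moves only by the shell command python3 -m pendant 'ROWS' [FORCE]. ROWS is JSON, a list of rows, each a list of 5 numbers: the shift along the tool's x, y, z in units of 40 mm (1.0 is 40 mm), then the turn about the tool's z in units of 6 degrees (1.0 is 6 degrees), then the closure, from 0 (fully open) to 1 (shut). A call has 1 to 5 rows; each row is the pose to reach, as a shift and turn from the pose commanded when the call began, along the tool's axes at that moment; what a row does not reach only later rows make up. A row lasts 1/8 s, in which the tool goes at most 62.5 mm and 10.7 degrees, less where a joint would pass 70% of its speed; a pose out of reach is approached as far as the arm can. A call with a gripper value outside its range is refused whole. The fingers move at their own pace and stop on an object; FORCE is the grip in N (left out, the last holds). Time passes only in rows, so rows that repeat a pose let the fingers close. It gives the time, the measured TCP pose, the force and the opening at its end, in the units of the state.
- manip.get_obs(): the state, without advancing time (a new reading comes with each control period).
- camera(name): name is "scene" or "top" or "wrist"; returns (picture, depth): 480x640x3 uint8, red, green, blue; 480x640 float32, m along the optical axis (not along the pixel's ray), 0 where there is no reading.
- get_calibration(name): a dict with "vfov" (degrees; the focal length in pixels is half the picture's height over the tangent of half this angle, whatever the lens; pixels are square), "cx", "cy" (the principal point, pixels), "position" and "rotation" of the camera in the world. Camera axes: x right, y down, z forward; pixel columns grow to the right and rows downward; lengths in m; the calibration is good to about 2 mm. A picture is of the moment at which its call begins: read the wrist's pose just before it. get_calibration takes no time and is no camera call; for the wrist camera it gives the pose at the moment of the call.
- hand_in(): hands the job in, once; it reports no verdict.
The state is a dict: "clock": time; "joint_pos": joint angles; "joint_velocities": joint speeds; "tau": joint torques, N m; "position": TCP position; "ee_rot": TCP orientation; "ft_force": force on the tool from outside, world axes, zero at the start; "torque": the same for the moment, N m; "grip_width": opening from 0.0 (shut) to 1.0 (fully open).
Only numpy, scipy, OpenCV 4.12 (cv2) and the standard library are available. Lean on these libraries where they do the work, as an engineer would, in place of code of your own. Each camera call takes 0.05 s, during which the arm holds its last target.

## Working session

There is one attempt and no reset: what is moved stays moved. The work goes in short steps, Python scripts to look and compute and a shell command to move; the robot and the scene stay as the last step left them, time stands still between calls to the robot, and variables do not carry over. Pictures are saved under pics/ and viewed, and the job is handed in when it is done.

```bash
mkdir -p pics; ls; cat > h.py <<'E'
import numpy as np,cv2
from workcell import manip,camera,get_calibration
def snap(n,f):
    c=get_calibration(n); p,d=camera(n); cv2.imwrite(f'pics/{f}.png',p[:,:,::-1]); np.savez(f'pics/{f}.npz',p=p,d=d,**{k:np.array(v) for k,v in c.items()}); return p,d,c
def load(f):
    z=np.load(f'pics/{f}.npz'); return z['p'],z['d'],z
def world(u,v,d,c):
    f=240/np.tan(np.radians(float(c['vfov']))/2); R=np.array(c['rotation']).reshape(3,3) if np.size(c['rotation'])==9 else None
    return (R@(np.array([(u-c['cx'])/f,(v-c['cy'])/f,np.ones_like(u,dtype=float)])*d)).T+np.array(c['position'])
E
python3 - <<'E'
from h import *
for n in('top','scene','wrist'):
    p,d,c=snap(n,n+'0'); print(n,c)
print(manip.get_obs(), manip.grip_point_offset)
E
```

```text
pics
top {'vfov': 56.0765293607409, 'cx': 321.99845599398117, 'cy': 245.41333845032182, 'position': array([0.46759208, 0.01299764, 0.97619514]), 'rotation': array([ 0.71261324, -0.70021441,  0.03511159, -0.02548186])}
scene {'vfov': 52.8687082180561, 'cx': 319.5147226120955, 'cy': 245.17613052195776, 'position': array([ 1.40402924, -0.39553211,  0.75394591]), 'rotation': array([ 0.75878008,  0.4887773 , -0.2278447 , -0.36528938])}
wrist {'vfov': 63.48268046296501, 'cx': 319.6286342591041, 'cy': 237.36672067470428, 'position': array([ 0.24759948, -0.57901983,  0.37348791]), 'rotation': array([ 0.79462046, -0.59101933, -0.08387707,  0.11063051])}
{'clock': 0.15, 'joint_pos': array([ 1.25538343,  0.33269513, -0.06469248,  1.46073054,  0.02162594,
        1.34987043, -0.08850609]), 'joint_velocities': array([ 0.00027444, -0.00067748,  0.00062587, -0.00155632, -0.00032654,
       -0.00219649, -0.00052177]), 'tau': array([ 7.79270449e-04, -6.25824738e+01,  4.92366473e-02, -3.91852391e+01,
        1.62565493e-02,  7.43671611e-03,  3.88722765e-05]), 'position': array([ 0.18031624, -0.59814685,  0.23072693]), 'ee_rot': array([ 9.89300921e-01,  1.45888428e-01, -1.07798130e-04, -4.92061623e-04]), 'ft_force': array([-0.69201196, -0.22664799, -0.96722988]), 'torque': array([-0.00496221, -0.04412085, -0.01455239]), 'grip_width': 0.9981148687646568} -0.0187
```

View pics/top0.png

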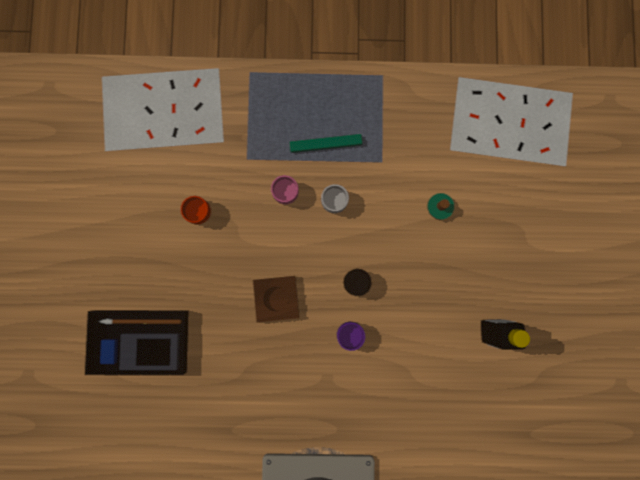

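View pics/scene0.png

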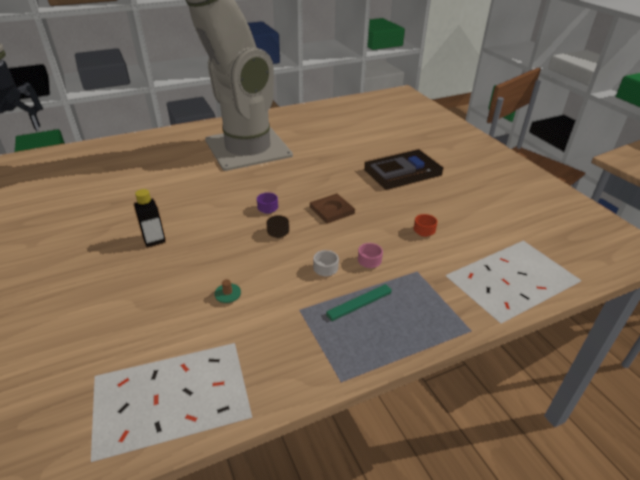

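View pics/wrist0.png

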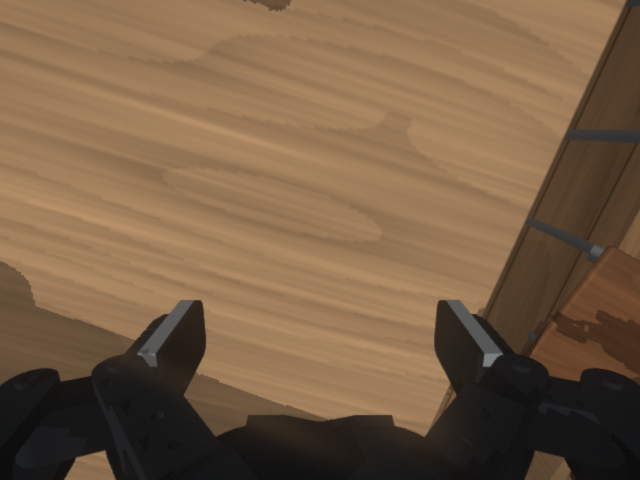

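```bash
cat >> h.py <<'E'
from scipy.spatial.transform import Rotation as Ro
def cloud(p,d,c):
    f=240/np.tan(np.radians(float(c['vfov']))/2); v,u=np.mgrid[:480,:640]
    P=np.stack([(u-c['cx'])/f*d,(v-c['cy'])/f*d,d],-1)
    W=P@Ro.from_quat(np.array(c['rotation'])).as_matrix().T+np.array(c['position']); W[d==0]=np.nan; return W
def circ(xy):
    xy=np.asarray(xy,float); A=np.c_[2*xy,np.ones(len(xy))]; s=np.linalg.lstsq(A,(xy**2).sum(1),rcond=None)[0]; return s[:2],np.sqrt(s[2]+s[:2]@s[:2])
E
python3 - <<'E'
from h import *
p,d,c=load('top0'); W=cloud(p,d,c)
bx=dict(white=(335,198),pink=(285,189),black=(357,282),purple=(351,336),red=(196,210),lid=(441,206),stand=(276,299),bottle=(508,335),case=(137,342),pw=(326,143))
for n,(u,v) in bx.items():
    r=60 if n in('case',) else 45 if n=='pw' else 26
    w=W[v-r:v+r,u-r:u+r].reshape(-1,3); t=w[w[:,2]>.006]; 
    top=np.nanpercentile(t[:,2],97)
    q=t[abs(t[:,2]-top)<.006]
    print(n,len(t),'top',top.round(4),'rim n',len(q),'mid',((q.min(0)+q.max(0))/2).round(4),'ext',np.ptp(q,0).round(4), end=' ')
    h=cv2.minAreaRect((q[:,:2]*1000).astype(np.float32)); print(np.round(h[0],1),np.round(h[1],1),round(h[2],1), 'table',np.nanmedian(w[w[:,2]<.006][:,2]).round(4))
for f,(u,v,r) in dict(a=(330,240,110),).items():
    o=p[v-r:v+r,u-r-50:u+r+50,::-1]; cv2.imwrite('pics/crop0.png',cv2.resize(o,None,fx=2.4,fy=2.4,interpolation=cv2.INTER_CUBIC))
E
```

```text
white 623 top 0.0413 rim n 144 mid [ 0.6501 -0.0227  0.0393] ext [0.0575 0.0551 0.0079] [650.  -22.5] [55.7 55.7] 45.0 table -0.0
pink 636 top 0.0414 rim n 149 mid [0.6673 0.0841 0.0393] ext [0.0576 0.057  0.0076] [667.2  83.6] [56.4 56.7] 23.5 table -0.0001
black 615 top 0.0416 rim n 135 mid [ 0.4734 -0.0722  0.0401] ext [0.054  0.0563 0.0089] [473.4 -72.2] [53.9 56.2] 0.6 table -0.0001
purple 659 top 0.0419 rim n 150 mid [ 0.3625 -0.0607  0.04  ] ext [0.0568 0.0558 0.008 ] [362.1 -60.2] [56.8 55.1] 46.2 table 0.0
red 689 top 0.0415 rim n 158 mid [0.6199 0.2713 0.0399] ext [0.0556 0.0574 0.0086] [619.9 271.3] [57.4 55.6] 89.8 table 0.0
lid 564 top 0.047 rim n 73 mid [ 0.6406 -0.2528  0.0457] ext [0.0189 0.0192 0.0088] [ 640.9 -252.9] [17.9 18.5] 27.7 table -0.0002
stand 1603 top 0.0211 rim n 1312 mid [0.4351 0.0981 0.0194] ext [0.0976 0.099  0.0085] [435.6  98. ] [89.9 90. ] 6.7 table 0.0006
bottle 1235 top 0.1456 rim n 242 mid [ 0.3745 -0.3649  0.1442] ext [0.031  0.032  0.0089] [ 374.4 -365.1] [31.3 30.2] 71.4 table -0.0001
case 4571 top 0.0315 rim n 733 mid [0.342  0.3841 0.0309] ext [0.1309 0.2029 0.0108] [341.8 384.2] [128.5 201.9] 0.9 table 0.0007
pw 1046 top 0.0393 rim n 81 mid [0.6833 0.0255 0.0383] ext [0.0257 0.1293 0.0094] [676.1  26.5] [130.8  21.2] 80.8 table 0.0006
```

View pics/crop0.png

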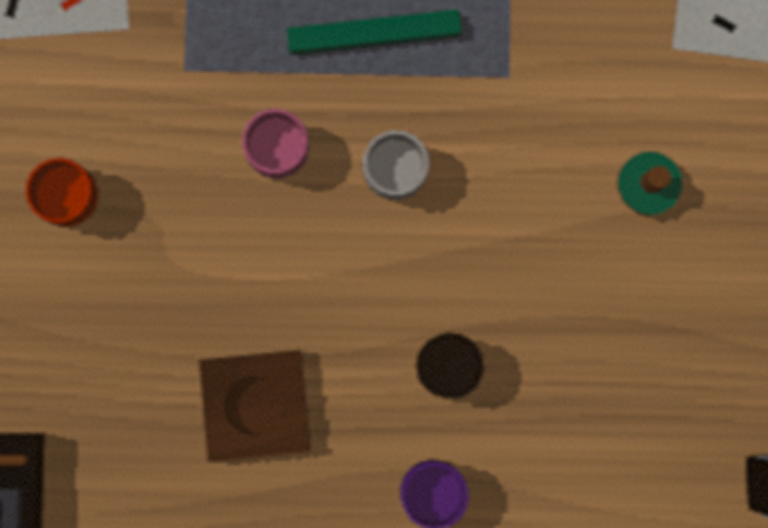

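Candidates (top view): white (335,198) vs pink (285,189); black (357,282) vs purple (351,336); vermilion (196,210); lid (441,206) vs green paperweight (326,143). The crop confirms the grey-white, black, orange-red and knobbed green pieces. The measured heights (40/40/40/46 mm) and the stand (90 mm) match the description. I'll square up the tool first.

```bash
cat > to.py <<'E'
import sys
from h import *
o=manip.get_obs(); R=Ro.from_quat(o['ee_rot']).as_matrix(); t=np.array([float(a) for a in sys.argv[1:4]])
print('tool axes',R[:2,:2].round(4).tolist(),'z',R[:,2].round(4)); print('units',(R.T@(t-o['position'])/0.04).round(3), 'clock',o['clock'],'pos',o['position'].round(4),'F',o['ft_force'].round(1),'w',o['grip_width'])
E
python3 -m pendant '[[0,0,0,1.4,0],[0,0,0,2.78,0],[0,0,0,2.78,0]]'; python3 to.py 0.58 -0.0227 0.231
```

```text
clock: 0.52
position: [0.1804, -0.5983, 0.231]
ee_rot: [1.0, 0.001, -0.0, -0.0]
ft_force: [0.0, 0.1, 0.4]
grip_width: 1.0
tool axes [[1.0, 0.0026], [0.0026, -1.0]] z [-2.e-04  5.e-04 -1.e+00]
units [ 1.0027e+01 -1.4363e+01  5.0000e-03] clock 0.525 pos [ 0.1804 -0.5983  0.231 ] F [0.  0.1 0.4] w 0.9996919395024667
```

```bash
python3 -m pendant '[[0.8,-1.2,0,0,0],[1.7,-2.4,0,0,0],[2.5,-3.6,0,0,0],[3.3,-4.8,0,0,0],[4.2,-6,0,0,0]]'; python3 -m pendant '[[0.8,-1.2,0,0,0],[1.7,-2.4,0,0,0],[2.5,-3.6,0,0,0],[3.3,-4.8,0,0,0],[4.2,-6,0,0,0]]';python3 to.py 0.58 -0.0227 0.231
```

```text
clock: 1.15
position: [0.3486, -0.3565, 0.2314]
ee_rot: [1.0, 0.003, 0.0, 0.0]
ft_force: [1.3, -0.4, 0.8]
grip_width: 1.001
clock: 1.78
position: [0.5163, -0.1165, 0.2315]
ee_rot: [1.0, 0.003, 0.0, 0.0]
ft_force: [-0.1, -0.3, -0.7]
grip_width: 1.002
tool axes [[1.0, 0.0051], [0.0051, -1.0]] z [ 5.e-04 -7.e-04 -1.e+00]
units [ 1.604 -2.336  0.013] clock 1.775 pos [ 0.5163 -0.1165  0.2315] F [-0.1 -0.3 -0.7] w 1.0016337917923175
```

```bash
python3 -m pendant '[[0.8,-1.2,0,0,0],[1.6,-2.33,0,0,0],[1.6,-2.33,0,0,0],[1.6,-2.33,0,0,0]]'
cat > look.py <<'E'
import sys
from h import *
f=sys.argv[1]; p,d,c=snap('wrist',f); W=cloud(p,d,c); 
for a in sys.argv[2:]:
    x,y,zl,zh,r=map(float,a.split(','))
    m=(np.hypot(W[...,0]-x,W[...,1]-y)<r)&(W[...,2]>zl)&(W[...,2]<zh)
    q=W[m]; 
    if len(q)<20: print('few',len(q)); continue
    hull=cv2.convexHull((q[:,:2]*1000).astype(np.float32))[:,0]
    cc,rr=circ(hull); mr=cv2.minAreaRect(hull); print(a,len(q),'zmed',np.median(q[:,2]).round(4),'circ',cc.round(1),rr.round(1),'rect',np.round(mr[0],1),np.round(mr[1],1),'col',np.median(p[m],0))
E
python3 look.py w1 0.65,-0.0227,0.034,0.045,0.04; python3 to.py 0.65 -0.0227 0.1
```

```text
clock: 2.28
position: [0.5793, -0.0249, 0.231]
ee_rot: [1.0, 0.002, -0.0, 0.0]
ft_force: [0.6, 0.1, 0.6]
grip_width: 1.002
0.65,-0.0227,0.034,0.045,0.04 987 zmed 0.04 circ [651.4 -25. ] 28.7 rect [651.4 -25. ] [57.4 56.8] col [176. 169. 158.]
tool axes [[1.0, 0.0021], [0.0021, -1.0]] z [-4.e-04 -7.e-04 -1.e+00]
units [ 1.773 -0.075  3.278] clock 2.325 pos [ 0.5791 -0.0257  0.2311] F [ 0.7 -0.4 -0.3] w 0.9980791479307907
```

View pics/w1.png

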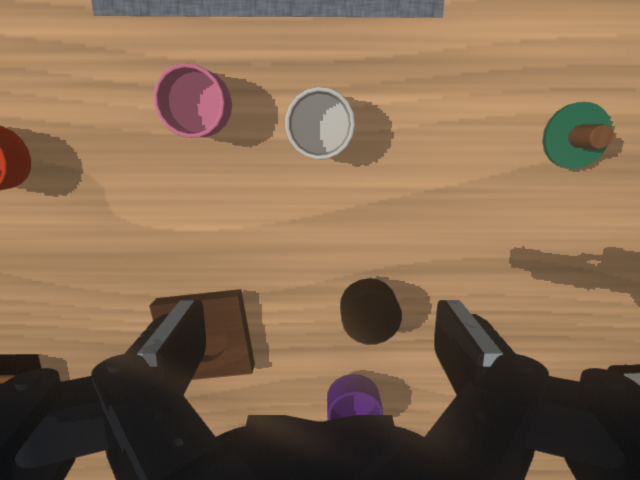

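Seen in w1: white rim at (320,123), right between the finger planes; pink at (193,101). The measured rim is 57.4 mm across at a height of 40 mm. Approaching.

```bash
python3 -m pendant '[[1.2,0,0,0,0],[1.8,0,1,0,0],[1.8,0,2.2,0,0],[1.8,0,3.3,0,0],[1.8,0,3.3,0,0]]';  python3 -m pendant '[[0,0,0,0,0],[0,0,0,0,0]]'; python3 to.py 0.651 -0.025 0.012
```

```text
clock: 2.95
position: [0.6489, -0.0264, 0.0962]
ee_rot: [1.0, 0.0, -0.003, 0.0]
ft_force: [-0.2, 0.4, 0.5]
grip_width: 1.001
clock: 3.2
position: [0.6527, -0.0248, 0.102]
ee_rot: [1.0, 0.001, 0.002, 0.0]
ft_force: [0.2, 0.3, -0.0]
grip_width: 1.001
tool axes [[1.0, 0.0013], [0.0013, -1.0]] z [ 3.7e-03 -5.0e-04 -1.0e+00]
units [-0.051  0.005  2.249] clock 3.2 pos [ 0.6527 -0.0248  0.102 ] F [ 0.2  0.3 -0. ] w 1.0007130524158883
```

```bash
python3 -m pendant '[[0,0,0.8,0,0],[0,0,1.6,0,0],[0,0,2.2,0,0],[0,0,2.2,0,0],[0,0,2.2,0,0]]';  python3 to.py 0.651 -0.025 0.012; python3 look.py w2
```

```text
clock: 3.82
position: [0.6527, -0.0244, 0.0134]
ee_rot: [1.0, 0.001, 0.001, 0.0]
ft_force: [1.0, 1.0, -0.1]
grip_width: 1.003
tool axes [[1.0, 0.0016], [0.0016, -1.0]] z [ 2.6e-03 -1.0e-04 -1.0e+00]
units [-0.042  0.015  0.034] clock 3.825 pos [ 0.6527 -0.0244  0.0134] F [ 1.   1.  -0.1] w 1.002789331645221
```

View pics/w2.png

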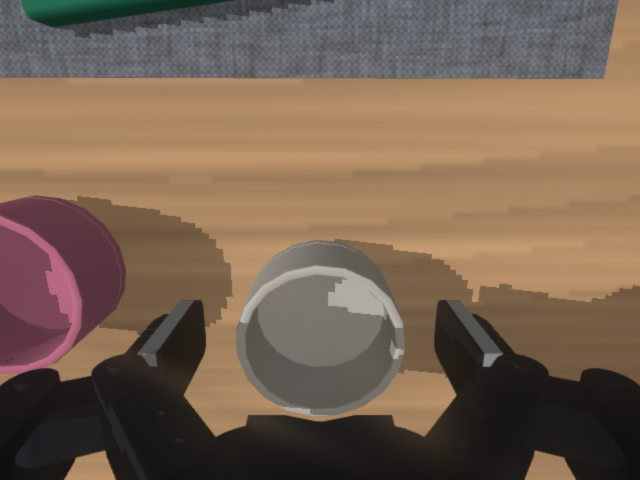

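Pot is centred between the jaws (rim centre ≈ (320,340), jaws 204–435). Close.

```bash
python3 -m pendant '[[0,0,0,0,0.2],[0,0,0,0,0.3],[0,0,0,0,0.4],[0,0,0,0,0.5],[0,0,0,0,0.5]]' 30; python3 -m pendant '[[0,0,0,0,0.5],[0,0,0,0,0.5],[0,0,0,0,0.5]]'; python3 look.py w3
```

```text
clock: 4.5
position: [0.6519, -0.0245, 0.0124]
ee_rot: [1.0, 0.001, 0.001, 0.0]
ft_force: [-2.3, -0.2, 6.0]
grip_width: 0.677
clock: 4.88
position: [0.6519, -0.0245, 0.0124]
ee_rot: [1.0, 0.001, 0.001, 0.0]
ft_force: [-2.1, 0.2, 5.5]
grip_width: 0.68
```

View pics/w3.png

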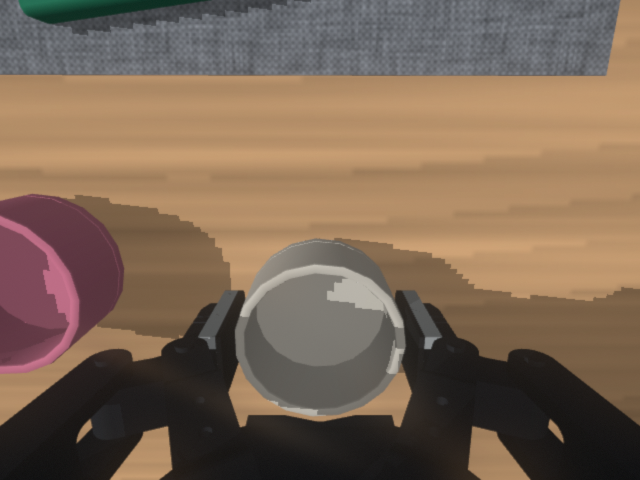

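```bash
python3 -m pendant '[[0,0,-0.6,0,0.5],[0,0,-1.6,0,0.5],[0,0,-2.6,0,0.5],[0,0,-3.6,0,0.5],[0,0,-3.6,0,0.5]]'; python3 - <<'E'
from h import *
t0=load('top0'); w1=load('w1')
Wt=cloud(*t0); Ww=cloud(*w1)
for n,x,y,zl,zh,r in [('white',.65,-.024,.034,.045,.04),('pink',.668,.083,.034,.045,.04),('black',.473,-.073,.034,.045,.038),('lid',.641,-.253,.012,.02,.04)]:
    o=[]
    for W in(Wt,Ww):
        m=(np.hypot(W[...,0]-x,W[...,1]-y)<r)&(W[...,2]>zl)&(W[...,2]<zh); q=W[m]
        cc,rr=circ(cv2.convexHull((q[:,:2]*1000).astype(np.float32))[:,0]); o+=[cc.round(1),rr.round(1)]
    print(n,o)
p=w1[0]; cv2.imwrite('pics/st.png',cv2.resize(p[270:400,130:280,::-1],None,fx=5,fy=4.6,interpolation=cv2.INTER_CUBIC))
for W,nm in((Wt,'top'),(Ww,'wr')):
    m=(abs(W[...,0]-.435)<.06)&(abs(W[...,1]-.097)<.06)&(W[...,2]>.015)&(W[...,2]<.021)
    q=(W[m][:,:2]*1000).astype(np.float32); h=cv2.minAreaRect(q); print(nm,len(q),h, q.min(0),q.max(0))
E
```

```text
clock: 5.55
position: [0.6533, -0.0241, 0.1592]
ee_rot: [1.0, 0.001, 0.003, 0.0]
ft_force: [-0.5, 0.5, -0.0]
grip_width: 0.677
white [array([650.1, -22.5]), np.float64(28.4), array([651.4, -25. ]), np.float64(28.7)]
pink [array([667.2,  83.8]), np.float64(28.6), array([668.8,  81.5]), np.float64(28.7)]
black [array([473.6, -72.6]), np.float64(28.2), array([474.7, -74.8]), np.float64(28.8)]
lid [array([ 641. , -253.3]), np.float64(28.8), array([ 641.8, -255.5]), np.float64(29.1)]
top 1263 ((435.60003662109375, 98.00656127929688), (89.87353515625, 90.03678894042969), 6.745182037353516) [386.28326   48.587723] [483.88004 147.62291]
wr 3073 ((436.6870422363281, 96.04533386230469), (92.080078125, 90.78980255126953), 6.844604969024658) [389.4094   46.09762] [486.7818  146.32935]
```

View pics/st.png

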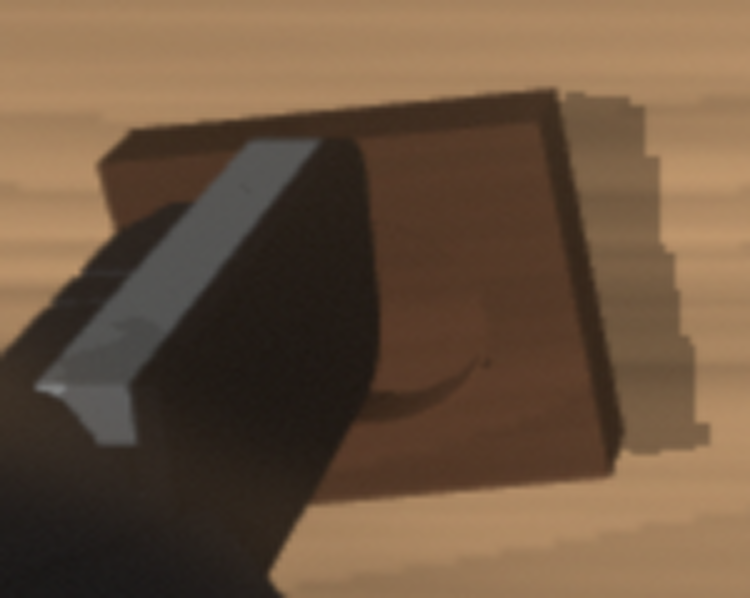

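Stand in the wrist frame ≈ (0.437, 0.096). The top and wrist cameras differ by a steady (+1.3, −2.3) mm, so I'll use the wrist frame.

```bash
python3 -m pendant '[[-1.1,-0.6,0,0,0.5],[-2.2,-1.2,0,0,0.5],[-3.3,-1.8,0,0,0.5],[-4.4,-2.4,0,0,0.5],[-5.4,-3,0.4,0,0.5]]'; python3 -m pendant '[[0,0,0,0,0.5],[0,0,0,0,0.5],[0,0,0,0,0.5]]'; python3 to.py 0.437 0.0955 0.05;python3 look.py w4
```

```text
clock: 6.18
position: [0.4339, 0.0958, 0.1391]
ee_rot: [1.0, 0.001, 0.001, 0.0]
ft_force: [0.1, 0.1, -0.5]
grip_width: 0.675
clock: 6.55
position: [0.4361, 0.0947, 0.1393]
ee_rot: [1.0, 0.0, 0.0, -0.0]
ft_force: [0.0, 0.2, -1.1]
grip_width: 0.678
tool axes [[1.0, 0.0005], [0.0005, -1.0]] z [ 2.e-04  5.e-04 -1.e+00]
units [ 0.023 -0.019  2.233] clock 6.55 pos [0.4361 0.0947 0.1393] F [ 0.   0.2 -1.1] w 0.6782393858908725
```

View pics/w4.png

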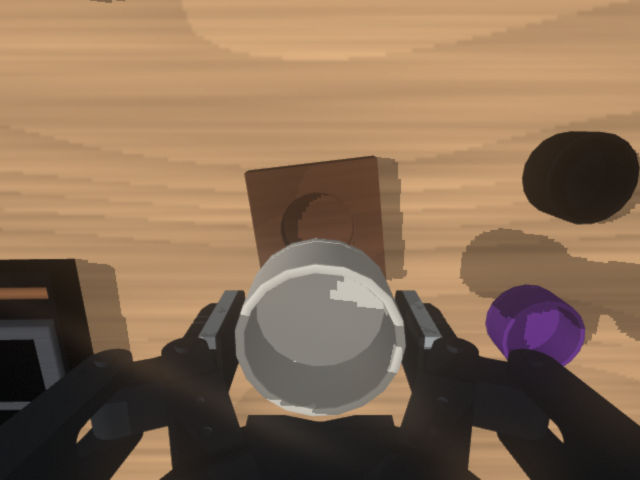

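Held pot is upright, and the recess (centre ≈ (318,225)) lines up laterally. Lowering.

```bash
python3 -m pendant '[[0.02,-0.02,0.8,0,0.5],[0.02,-0.02,1.6,0,0.5],[0.02,-0.02,2.3,0,0.5],[0.02,-0.02,2.5,0,0.5],[0.02,-0.02,2.5,0,0.5]]'; python3 to.py 0.437 0.0955 0.0205
```

```text
clock: 7.22
position: [0.4363, 0.096, 0.0394]
ee_rot: [1.0, 0.001, -0.0, -0.0]
ft_force: [-0.1, 0.1, -0.8]
grip_width: 0.678
tool axes [[1.0, 0.0014], [0.0014, -1.0]] z [-4.e-04  4.e-04 -1.e+00]
units [0.017 0.014 0.473] clock 7.225 pos [0.4363 0.096  0.0394] F [-0.1  0.1 -0.8] w 0.6781225477703273
```

```bash
python3 -m pendant '[[0.02,0,0.15,0,0.5],[0.02,0,0.3,0,0.5],[0.02,0,0.4,0,0.5],[0.02,0,0.45,0,0.5],[0.02,0,0.45,0,0.5]]'; python3 to.py 0.437 0.0955 0.0205
```

```text
clock: 7.85
position: [0.4368, 0.0961, 0.0212]
ee_rot: [1.0, 0.001, -0.0, 0.0]
ft_force: [-0.9, -0.0, -1.0]
grip_width: 0.677
tool axes [[1.0, 0.0018], [0.0018, -1.0]] z [-1.e-04 -0.e+00 -1.e+00]
units [0.005 0.014 0.018] clock 7.85 pos [0.4368 0.0961 0.0212] F [-0.9 -0.  -1. ] w 0.6772041381628465
```

Not in contact yet; ease down about 1 mm at a time.

```bash
python3 -m pendant '[[0,0,0.03,0,0.5],[0,0,0.05,0,0.5],[0,0,0.05,0,0.5]]'; python3 to.py 0.437 0.0955 0.0205
```

```text
clock: 8.22
position: [0.4371, 0.096, 0.0202]
ee_rot: [1.0, 0.001, 0.0, 0.0]
ft_force: [-6.4, -1.9, 14.3]
grip_width: 0.679
tool axes [[1.0, 0.0016], [0.0016, -1.0]] z [ 3.e-04 -8.e-04 -1.e+00]
units [-0.002  0.013 -0.008] clock 8.225 pos [0.4371 0.096  0.0202] F [-6.4 -1.9 14.3] w 0.6791413312172503
```

```bash
python3 -m pendant '[[0,0,-0.02,0,0.4],[0,0,-0.02,0,0.3],[0,0,-0.02,0,0.15],[0,0,-0.02,0,0],[0,0,-0.02,0,0]]'; python3 -m pendant '[[0,0,0,0,0],[0,0,-0.8,0,0],[0,0,-1.8,0,0],[0,0,-2.8,0,0],[0,0,-2.8,0,0]]'; python3 -m pendant '[[-1,1.2,0,0,0],[-1,2.4,0,0,0],[-1,2.4,0,0,0]]';python3 look.py w5 0.437,0.096,0.042,0.054,0.04; python3 to.py 0.4 -0.0748 0.14
```

```text
clock: 8.85
position: [0.4368, 0.096, 0.0201]
ee_rot: [1.0, 0.001, -0.0, 0.0]
ft_force: [-0.2, -0.2, -0.2]
grip_width: 1.001
clock: 9.48
position: [0.4386, 0.0964, 0.1348]
ee_rot: [1.0, 0.001, 0.003, 0.0]
ft_force: [0.2, -1.2, -0.4]
grip_width: 1.0
clock: 9.85
position: [0.3961, -0.0033, 0.1313]
ee_rot: [1.0, -0.002, -0.001, 0.001]
ft_force: [0.1, 0.2, 0.7]
grip_width: 1.0
0.437,0.096,0.042,0.054,0.04 2485 zmed 0.0478 circ [436.9  95.2] 28.9 rect [437.1  95.2] [57.8 57.3] col [185. 178. 168.]
tool axes [[1.0, -0.0014], [-0.0014, -1.0]] z [-9.e-04 -3.e-04 -1.e+00]
units [ 0.09   1.838 -0.214] clock 9.9 pos [ 0.3965 -0.0013  0.1314] F [-0.4  1.1  0.1] w 0.9961558974172735
```

View pics/w5.png

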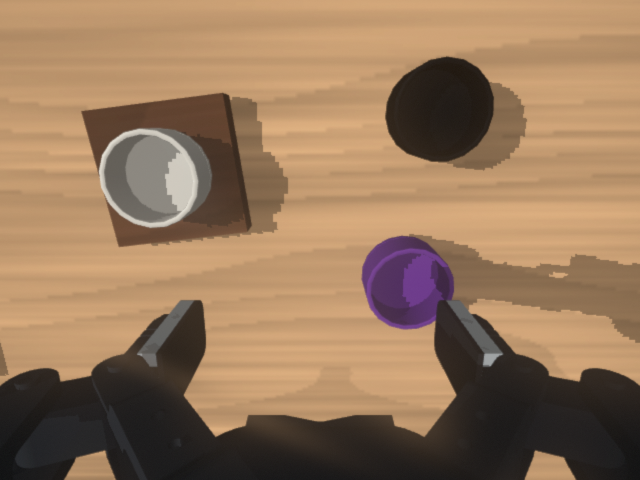

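White pot seated (rim at 47.8 mm vs 48 mm expected, centre 0.8 mm from target). Now the black pot at pixel (445,108), purple excluded.

```bash
python3 -m pendant '[[1,0.9,0,0,0],[1.95,1.84,0,0,0],[1.95,1.84,0.8,0,0],[1.95,1.84,0.8,0,0],[1.95,1.84,0.8,0,0]]'; python3 to.py 0.4747 -0.0748 0.0125; python3 look.py w6 0.4747,-0.0748,0.034,0.045,0.038
```

```text
clock: 10.52
position: [0.4753, -0.0723, 0.1006]
ee_rot: [1.0, 0.002, 0.0, -0.0]
ft_force: [0.1, -0.7, 0.3]
grip_width: 0.999
tool axes [[1.0, 0.0035], [0.0035, -1.0]] z [ 0.e+00  3.e-04 -1.e+00]
units [-0.014  0.062  2.203] clock 10.525 pos [ 0.4753 -0.0723  0.1006] F [ 0.1 -0.7  0.3] w 0.9991501019010051
0.4747,-0.0748,0.034,0.045,0.038 2361 zmed 0.0399 circ [474.7 -75.3] 28.8 rect [474.8 -75.3] [57.2 57.2] col [51. 40. 31.]
```

View pics/w6.png

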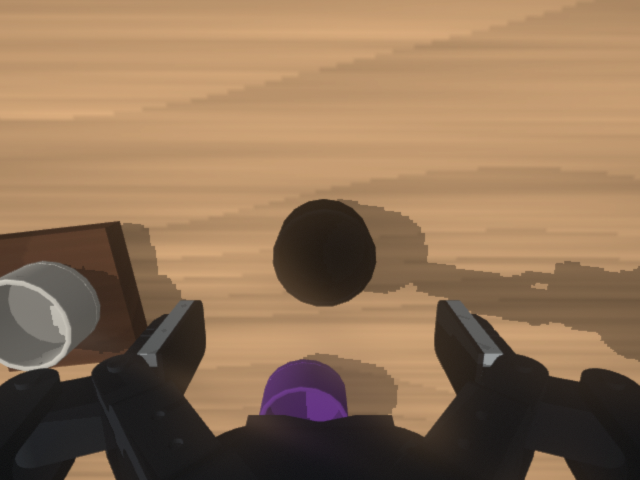

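```bash
python3 -m pendant '[[0,0.06,0.8,0,0],[0,0.06,1.6,0,0],[0,0.06,2.2,0,0],[0,0.06,2.2,0,0],[0,0.06,2.2,0,0]]'; python3 to.py 0.4747 -0.0753 0.0125;  python3 -m pendant '[[0,0,0,0,0.2],[0,0,0,0,0.3],[0,0,0,0,0.4],[0,0,0,0,0.5],[0,0,0,0,0.5]]' 30; python3 -m pendant '[[0,0,0,0,0.5],[0,0,0,0,0.5]]'; python3 look.py w7
```

```text
clock: 11.2
position: [0.4761, -0.0758, 0.0136]
ee_rot: [1.0, 0.001, 0.001, 0.0]
ft_force: [-0.9, 0.3, 0.3]
grip_width: 0.999
tool axes [[1.0, 0.002], [0.002, -1.0]] z [ 2.e-03 -6.e-04 -1.e+00]
units [-0.036 -0.013  0.029] clock 11.2 pos [ 0.4761 -0.0758  0.0136] F [-0.9  0.3  0.3] w 0.9993621904374986
clock: 11.82
position: [0.4756, -0.076, 0.0129]
ee_rot: [1.0, 0.001, 0.0, 0.0]
ft_force: [-2.4, -0.1, 8.1]
grip_width: 0.654
clock: 12.08
position: [0.4756, -0.076, 0.0129]
ee_rot: [1.0, 0.001, 0.0, 0.0]
ft_force: [-1.9, -0.0, 6.9]
grip_width: 0.655
```

View pics/w7.png

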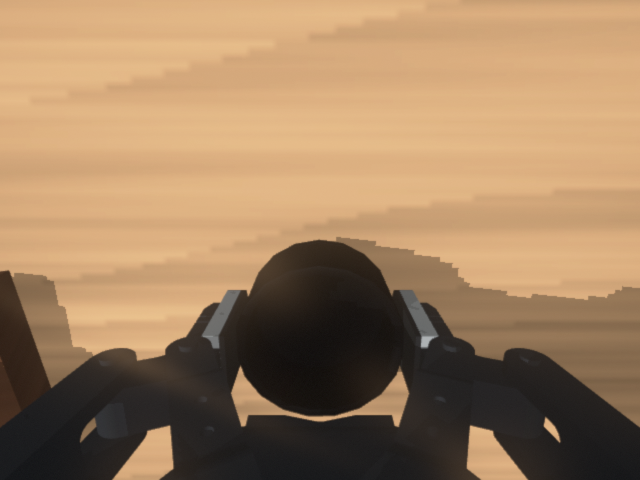

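```bash
python3 -m pendant '[[0,0,-0.6,0,0.5],[0,0,-1.4,0,0.5],[0,0,-2.4,0,0.5],[0,0,-3.2,0,0.5],[0,0,-3.2,0,0.5]]'; python3 to.py 0.4375 0.0955 0.14
```

```text
clock: 12.75
position: [0.4766, -0.0761, 0.1426]
ee_rot: [1.0, 0.001, 0.002, 0.001]
ft_force: [-0.4, -0.2, -1.0]
grip_width: 0.656
tool axes [[1.0, 0.0016], [0.0016, -1.0]] z [ 0.0045 -0.0015 -1.    ]
units [-0.971 -4.293  0.055] clock 12.75 pos [ 0.4766 -0.0761  0.1426] F [-0.4 -0.2 -1. ] w 0.6557046727453314
```

```bash
python3 -m pendant '[[-0.3,-1.3,0,0,0.5],[-0.6,-2.6,0,0,0.5],[-0.96,-3.7,0,0,0.5],[-0.96,-4.29,0,0,0.5],[-0.96,-4.29,0,0,0.5]]'; python3 -m pendant '[[0,0,0,0,0.5],[0,0,0,0,0.5]]';python3 look.py w8;python3 to.py 0.4375 0.0955 0.051
```

```text
clock: 13.38
position: [0.4358, 0.0972, 0.1395]
ee_rot: [1.0, 0.003, -0.0, -0.0]
ft_force: [0.5, -0.8, -1.2]
grip_width: 0.657
clock: 13.62
position: [0.4365, 0.0945, 0.1398]
ee_rot: [1.0, -0.0, -0.0, 0.0]
ft_force: [-0.0, 0.2, -0.1]
grip_width: 0.654
tool axes [[1.0, 0.0001], [0.0001, -1.0]] z [-4.e-04 -2.e-04 -1.e+00]
units [ 0.026 -0.021  2.221] clock 13.675 pos [0.4365 0.0947 0.1399] F [-0.3 -0.3  0.1] w 0.6557995248015428
```

View pics/w8.png

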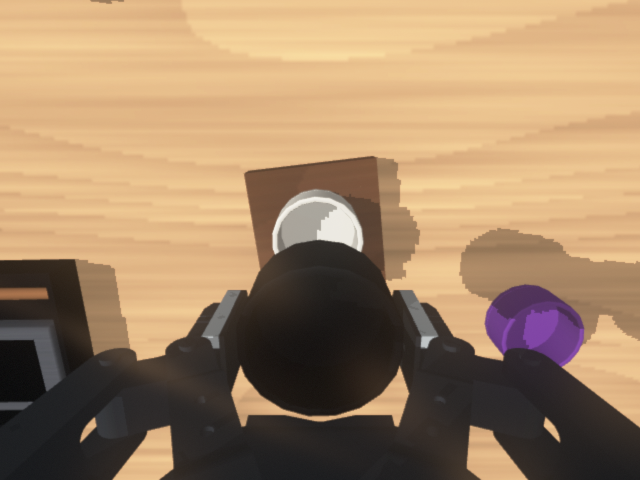

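Black pot held upright over the white pot, lateral alignment good (318 vs 320). Lower.

```bash
python3 -m pendant '[[0.03,-0.01,0.7,0,0.5],[0.03,-0.01,1.4,0,0.5],[0.03,-0.01,1.75,0,0.5],[0.03,-0.01,1.75,0,0.5],[0.03,-0.01,1.75,0,0.5]]'; python3 to.py 0.4375 0.0955 0.051
```

```text
clock: 14.3
position: [0.4383, 0.0961, 0.071]
ee_rot: [1.0, 0.001, 0.001, -0.0]
ft_force: [0.5, -0.2, -0.0]
grip_width: 0.658
tool axes [[1.0, 0.0015], [0.0015, -1.0]] z [ 1.2e-03  1.0e-04 -1.0e+00]
units [-0.021  0.014  0.499] clock 14.3 pos [0.4383 0.0961 0.071 ] F [ 0.5 -0.2 -0. ] w 0.6584981353472878
```

```bash
python3 -m pendant '[[-0.01,0.01,0.15,0,0.5],[-0.01,0.01,0.3,0,0.5],[-0.01,0.01,0.4,0,0.5],[-0.01,0.01,0.46,0,0.5],[-0.01,0.01,0.46,0,0.5]]'; python3 to.py 0.4375 0.0955 0.051
```

```text
clock: 14.92
position: [0.4372, 0.0956, 0.0516]
ee_rot: [1.0, 0.001, -0.0, 0.0]
ft_force: [-0.0, 0.1, -0.7]
grip_width: 0.657
tool axes [[1.0, 0.0017], [0.0017, -1.0]] z [-3.e-04 -0.e+00 -1.e+00]
units [0.009 0.003 0.014] clock 14.925 pos [0.4372 0.0956 0.0516] F [-0.   0.1 -0.7] w 0.6568963437593176
```

```bash
python3 -m pendant '[[0,0,0.02,0,0.5],[0,0,0.04,0,0.5],[0,0,0.04,0,0.5]]'; python3 to.py 0.4375 0.0955 0.051
```

```text
clock: 15.3
position: [0.4375, 0.0957, 0.0509]
ee_rot: [1.0, 0.001, 0.0, 0.0]
ft_force: [-5.1, -1.4, 11.4]
grip_width: 0.655
tool axes [[1.0, 0.0017], [0.0017, -1.0]] z [ 3.e-04 -6.e-04 -1.e+00]
units [ 0.001  0.004 -0.002] clock 15.3 pos [0.4375 0.0957 0.0509] F [-5.1 -1.4 11.4] w 0.6552013614052697
```

Contact exactly at the seated height. Release and look.

```bash
python3 -m pendant '[[0,0,-0.02,0,0.4],[0,0,-0.02,0,0.3],[0,0,-0.02,0,0.15],[0,0,-0.02,0,0],[0,0,-0.02,0,0]]'; python3 -m pendant '[[0,0,0,0,0],[0,0,-0.8,0,0],[0,0,-1.8,0,0],[0,0,-2.8,0,0],[0,0,-2.8,0,0]]'; python3 -m pendant '[[-1,-0.6,0,0,0],[-1,-1.2,0,0,0],[-1,-1.2,0,0,0]]';python3 look.py w9 0.437,0.096,0.072,0.084,0.04; python3 to.py 0.54 0.270 0.2
```

```text
clock: 15.92
position: [0.4373, 0.0956, 0.0509]
ee_rot: [1.0, 0.001, 0.0, 0.0]
ft_force: [-0.2, 0.4, -0.3]
grip_width: 0.999
clock: 16.55
position: [0.439, 0.096, 0.1656]
ee_rot: [1.0, 0.001, 0.003, 0.0]
ft_force: [0.2, 0.1, -1.4]
grip_width: 1.003
clock: 16.92
position: [0.3965, 0.1447, 0.1623]
ee_rot: [1.0, 0.002, -0.0, 0.0]
ft_force: [0.8, -0.4, 0.2]
grip_width: 1.0
0.437,0.096,0.072,0.084,0.04 2087 zmed 0.0779 circ [436.4  95.3] 28.7 rect [436.5  95.3] [56.7 57.5] col [41. 33. 26.]
tool axes [[1.0, 0.003], [0.003, -1.0]] z [-7.e-04 -3.e-04 -1.e+00]
units [ 3.588 -3.148 -0.947] clock 16.975 pos [0.3968 0.1436 0.1623] F [ 0.7 -0.3  0. ] w 0.996935004417825
```

View pics/w9.png

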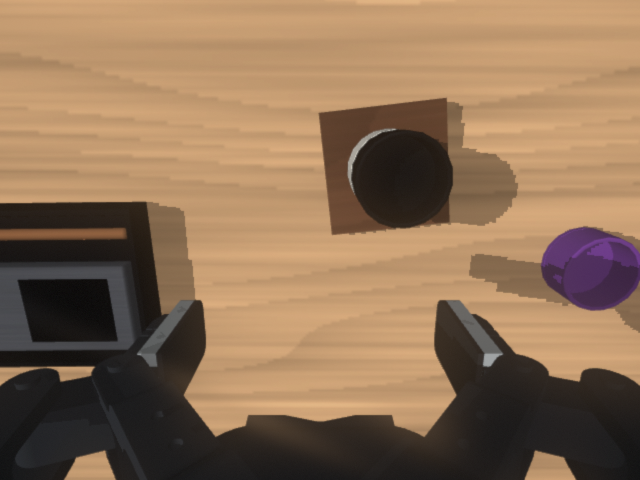

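Black pot seated (rim at 77.9 mm, expected 78; axis within 0.5 mm). On to the vermilion pot.

```bash
python3 -m pendant '[[1.1,-0.6,0,0,0],[2.2,-1.2,0,0,0],[3.3,-1.9,0,0,0],[4.4,-2.5,0,0,0],[5.2,-3.13,0,0,0]]'; python3 -m pendant '[[0,0,0.8,0,0],[0,0,1.4,0,0],[0,0,1.4,0,0],[0,0,1.4,0,0]]'; python3 look.py w10 0.6212,0.269,0.034,0.045,0.04; python3 to.py 0.6212 0.269 0.1
```

```text
clock: 17.6
position: [0.6071, 0.2677, 0.1608]
ee_rot: [1.0, -0.0, -0.001, 0.001]
ft_force: [0.1, 0.1, 0.8]
grip_width: 0.998
clock: 18.1
position: [0.6055, 0.2686, 0.1075]
ee_rot: [1.0, 0.001, 0.0, 0.0]
ft_force: [-0.3, -0.9, 0.6]
grip_width: 1.0
0.6212,0.269,0.034,0.045,0.04 2214 zmed 0.04 circ [621.4 269.4] 28.8 rect [621.5 269.5] [57.1 57.2] col [162.  60.  38.]
tool axes [[1.0, 0.0012], [0.0012, -1.0]] z [ 1.3e-03  4.0e-04 -1.0e+00]
units [ 0.389 -0.001  0.2  ] clock 18.15 pos [0.6056 0.269  0.108 ] F [-0.4 -0.   0.4] w 0.9987442077167594
```

View pics/w10.png

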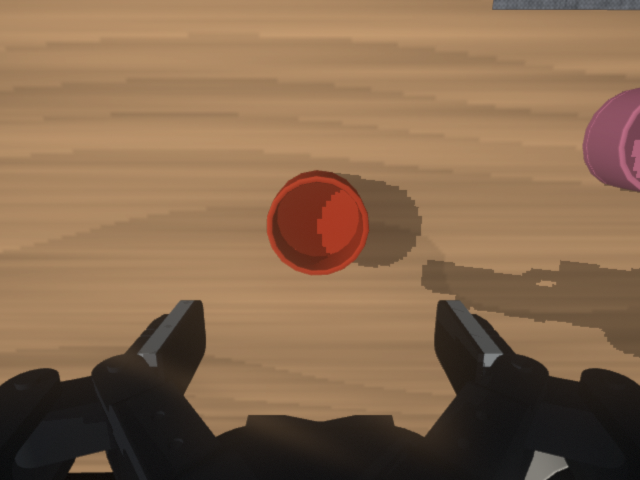

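Vermilion rim centre at (318,223), measured (0.6214, 0.2694). Grasp.

```bash
python3 -m pendant '[[0.4,-0.01,0,0,0],[0.4,-0.01,0.6,0,0],[0.4,-0.01,1.4,0,0],[0.4,-0.01,2.1,0,0],[0.4,-0.01,2.38,0,0]]'; python3 -m pendant '[[0,0,0,0,0],[0,0,0,0,0]]'; python3 to.py 0.6214 0.2694 0.0125
```

```text
clock: 18.77
position: [0.6209, 0.269, 0.0112]
ee_rot: [1.0, 0.001, -0.0, 0.0]
ft_force: [-0.9, 0.8, -0.2]
grip_width: 0.999
clock: 19.02
position: [0.6218, 0.27, 0.0134]
ee_rot: [1.0, 0.001, 0.001, -0.0]
ft_force: [0.2, -0.2, 0.6]
grip_width: 0.999
tool axes [[1.0, 0.0015], [0.0015, -1.0]] z [ 2.e-03  9.e-04 -1.e+00]
units [-0.011  0.014  0.022] clock 19.025 pos [0.6218 0.27   0.0134] F [ 0.2 -0.2  0.6] w 0.9993448989468982
```

```bash
python3 -m pendant '[[0,0,0,0,0.2],[0,0,0,0,0.3],[0,0,0,0,0.4],[0,0,0,0,0.5],[0,0,0,0,0.5]]' 30; python3 -m pendant '[[0,0,0,0,0.5],[0,0,0,0,0.5]]'; python3 look.py w11; python3 -m pendant '[[0,0,-0.6,0,0.5],[0,0,-1.4,0,0.5],[0,0,-2.4,0,0.5],[0,0,-3.4,0,0.5],[0,0,-4,0,0.5]]'; python3 to.py 0.437 0.0955 0.165
```

```text
clock: 19.65
position: [0.6214, 0.2697, 0.0125]
ee_rot: [1.0, 0.001, 0.001, -0.0]
ft_force: [-0.3, -1.0, 5.8]
grip_width: 0.655
clock: 19.9
position: [0.6214, 0.2697, 0.0125]
ee_rot: [1.0, 0.001, 0.001, -0.0]
ft_force: [-1.1, -0.4, 5.7]
grip_width: 0.658
clock: 20.58
position: [0.6213, 0.2701, 0.1756]
ee_rot: [1.0, 0.001, 0.001, -0.001]
ft_force: [-0.5, 1.0, -1.1]
grip_width: 0.659
tool axes [[1.0, 0.002], [0.002, -1.0]] z [ 0.0029  0.0014 -1.    ]
units [-4.617  4.357  0.246] clock 20.575 pos [0.6213 0.2701 0.1756] F [-0.5  1.  -1.1] w 0.6588316044494532
```

View pics/w11.png

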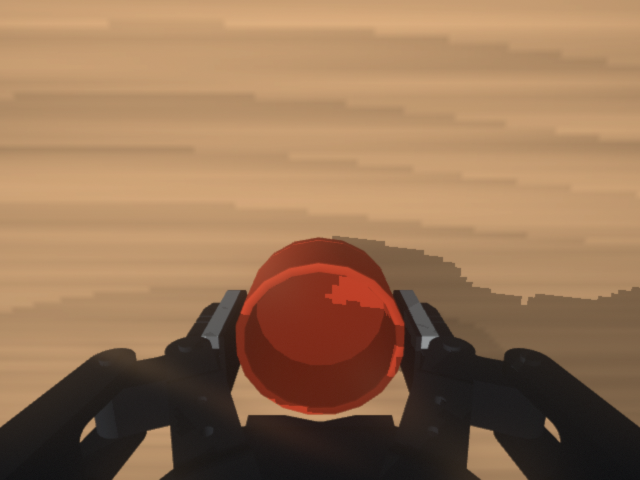

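```bash
python3 -m pendant '[[-1,0.9,0,0,0.5],[-1.9,1.8,0,0,0.5],[-2.9,2.7,0,0,0.5],[-3.8,3.6,0,0,0.5],[-4.6,4.35,0,0,0.5]]'; python3 -m pendant '[[0,0,0.2,0,0.5],[0,0,0.2,0,0.5],[0,0,0.2,0,0.5]]';python3 look.py w12;python3 to.py 0.4367 0.0955 0.0805
```

```text
clock: 21.2
position: [0.4359, 0.0942, 0.1725]
ee_rot: [1.0, 0.001, 0.0, 0.001]
ft_force: [-0.4, 0.2, 0.0]
grip_width: 0.663
clock: 21.58
position: [0.4377, 0.0963, 0.1641]
ee_rot: [1.0, 0.002, 0.0, -0.0]
ft_force: [-0.2, 0.1, -0.2]
grip_width: 0.663
tool axes [[1.0, 0.0033], [0.0033, -1.0]] z [ 1.e-04  1.e-03 -1.e+00]
units [-0.025  0.022  2.087] clock 21.625 pos [0.4377 0.0963 0.164 ] F [-0.7 -0.6 -1.2] w 0.6566448178251021
```

View pics/w12.png

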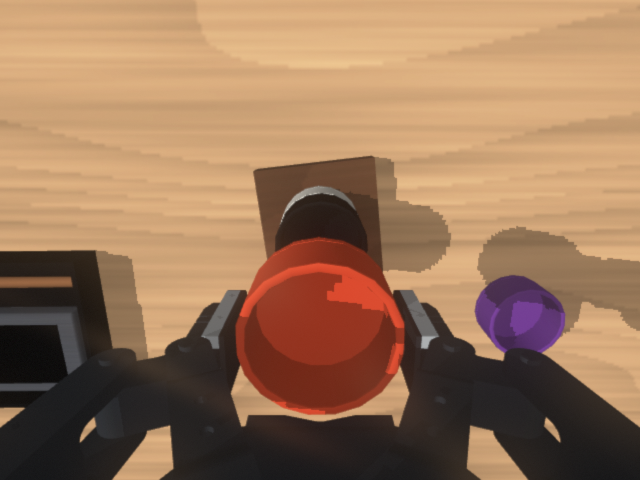

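Aligned (stack axis at col 321, pot at 320). Lower.

```bash
python3 -m pendant '[[-0.02,0.02,0.7,0,0.5],[-0.02,0.02,1.3,0,0.5],[-0.02,0.02,1.6,0,0.5],[-0.02,0.02,1.6,0,0.5],[-0.02,0.02,1.6,0,0.5]]'; python3 to.py 0.4367 0.0955 0.0805
```

```text
clock: 22.25
position: [0.4371, 0.0948, 0.1005]
ee_rot: [1.0, 0.001, 0.0, -0.0]
ft_force: [0.5, -0.2, -0.6]
grip_width: 0.656
tool axes [[1.0, 0.002], [0.002, -1.0]] z [ 1.e-03  3.e-04 -1.e+00]
units [-0.009 -0.018  0.499] clock 22.25 pos [0.4371 0.0948 0.1005] F [ 0.5 -0.2 -0.6] w 0.6560611370130769
```

```bash
python3 -m pendant '[[0,-0.01,0.15,0,0.5],[0,-0.01,0.3,0,0.5],[0,-0.01,0.4,0,0.5],[0,-0.01,0.46,0,0.5],[0,-0.01,0.46,0,0.5]]'; python3 to.py 0.4367 0.0955 0.0805;  python3 -m pendant '[[0,0,0.02,0,0.5],[0,0,0.04,0,0.5],[0,0,0.04,0,0.5]]'; python3 to.py 0.4367 0.0955 0.0805
```

```text
clock: 22.88
position: [0.4363, 0.0948, 0.0811]
ee_rot: [1.0, 0.001, -0.0, 0.0]
ft_force: [-0.7, 0.3, -0.7]
grip_width: 0.661
tool axes [[1.0, 0.0017], [0.0017, -1.0]] z [-3.e-04 -0.e+00 -1.e+00]
units [ 0.009 -0.017  0.016] clock 22.875 pos [0.4363 0.0948 0.0811] F [-0.7  0.3 -0.7] w 0.6612450477932482
clock: 23.25
position: [0.4368, 0.0949, 0.0804]
ee_rot: [1.0, 0.001, 0.0, 0.0]
ft_force: [-3.8, 0.3, 7.9]
grip_width: 0.656
tool axes [[1.0, 0.0017], [0.0017, -1.0]] z [ 6.e-04 -4.e-04 -1.e+00]
units [-0.002 -0.016 -0.004] clock 23.25 pos [0.4368 0.0949 0.0804] F [-3.8  0.3  7.9] w 0.6562446594634365
```

```bash
python3 -m pendant '[[0,0,-0.02,0,0.4],[0,0,-0.02,0,0.3],[0,0,-0.02,0,0.15],[0,0,-0.02,0,0],[0,0,-0.02,0,0]]'; python3 -m pendant '[[0,0,0,0,0],[0,0,-0.8,0,0],[0,0,-1.8,0,0],[0,0,-2.8,0,0],[0,0,-2.8,0,0]]'; python3 -m pendant '[[-1,0.8,0,0,0],[-1,1.6,0,0,0],[-1,1.6,0,0,0]]';python3 look.py w13 0.437,0.096,0.102,0.114,0.04; python3 to.py 0.57 -0.2555 0.2
```

```text
clock: 23.88
position: [0.4364, 0.0948, 0.0805]
ee_rot: [1.0, 0.001, 0.0, 0.0]
ft_force: [-0.6, 0.5, -0.3]
grip_width: 1.002
clock: 24.5
position: [0.4381, 0.0952, 0.1951]
ee_rot: [1.0, 0.001, 0.003, 0.0]
ft_force: [-0.4, 0.2, -0.5]
grip_width: 0.998
clock: 24.88
position: [0.3959, 0.0286, 0.1917]
ee_rot: [1.0, -0.001, -0.0, 0.0]
ft_force: [1.0, 0.1, 0.4]
grip_width: 1.002
0.437,0.096,0.102,0.114,0.04 2244 zmed 0.1079 circ [436.8  94.1] 28.8 rect [436.9  94. ] [57.4 57.2] col [175.  64.  40.]
tool axes [[1.0, -0.0004], [-0.0004, -1.0]] z [-7.e-04 -1.e-04 -1.e+00]
units [ 4.347  7.138 -0.205] clock 24.925 pos [0.3962 0.0301 0.1919] F [-0.4 -0.2 -0.4] w 0.9988857251369814
```

View pics/w13.png

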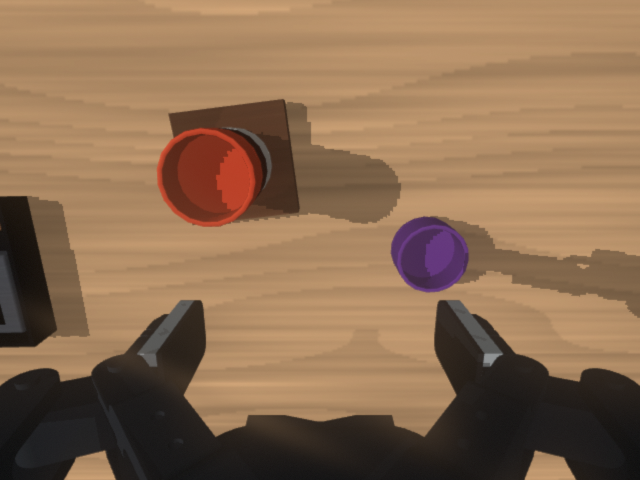

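Vermilion seated (rim at 107.9 mm, expected 108). Now the lid.

```bash
python3 -m pendant '[[0.8,1.1,0,0,0],[1.6,2.2,0,0,0],[2.4,3.3,0,0,0],[3.2,4.4,0,0,0],[4,5.5,0,0,0]]'; python3 -m pendant '[[0.8,1.1,0.4,0,0],[1.3,1.64,1.2,0,0.2],[1.3,1.64,1.8,0,0.4],[1.3,1.64,1.8,0,0.4],[1.3,1.64,1.8,0,0.4]]';python3 look.py w14 0.6418,-0.2555,0.012,0.02,0.04 0.6418,-0.2555,0.042,0.05,0.03; python3 to.py 0.6418 -0.2555 0.1
```

```text
clock: 25.55
position: [0.5584, -0.1891, 0.1915]
ee_rot: [1.0, 0.001, -0.0, -0.001]
ft_force: [0.7, 0.2, 1.3]
grip_width: 1.0
clock: 26.18
position: [0.6098, -0.2535, 0.1214]
ee_rot: [1.0, 0.001, 0.001, -0.0]
ft_force: [0.4, -0.3, 0.1]
grip_width: 0.598
0.6418,-0.2555,0.012,0.02,0.04 5304 zmed 0.0163 circ [ 642.2 -255.9] 28.9 rect [ 642.  -255.8] [57.5 57.5] col [ 53. 107.  79.]
0.6418,-0.2555,0.042,0.05,0.03 929 zmed 0.0462 circ [ 642.3 -255.9] 9.8 rect [ 642.3 -255.9] [19.5 19.3] col [113.  79.  53.]
tool axes [[1.0, 0.0025], [0.0025, -1.0]] z [ 1.9e-03 -4.0e-04 -1.0e+00]
units [0.796 0.044 0.549] clock 26.225 pos [ 0.6099 -0.2538  0.1219] F [-0.7 -0.6 -0.8] w 0.5968656839554682
```

View pics/w14.png

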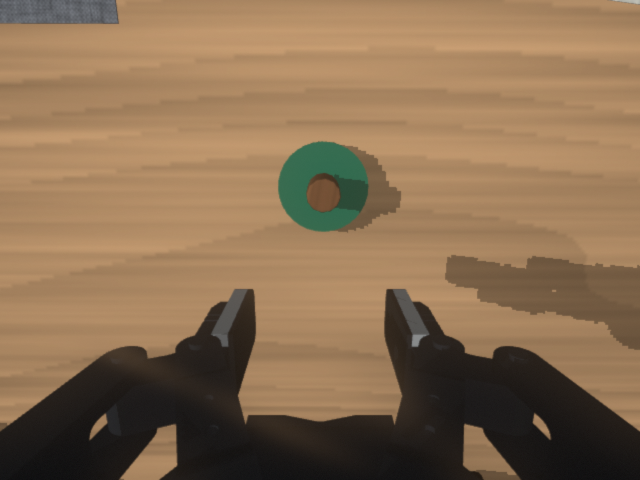

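Lid with wooden knob at (323,194); knob axis measured at (0.6423, −0.2559).

```bash
python3 -m pendant '[[0.5,0.05,0,0,0.4],[0.8,0.05,0.5,0,0.4],[0.8,0.05,1.2,0,0.4],[0.8,0.05,1.5,0,0.4],[0.8,0.05,1.5,0,0.4]]'; python3 -m pendant '[[0,0,0,0,0.4],[0,0,0,0,0.4]]'; python3 to.py 0.6423 -0.2559 0.0235
```

```text
clock: 26.85
position: [0.6409, -0.2564, 0.0608]
ee_rot: [1.0, 0.001, -0.0, 0.0]
ft_force: [-0.0, 0.6, 0.1]
grip_width: 0.604
clock: 27.1
position: [0.6416, -0.2567, 0.0618]
ee_rot: [1.0, 0.001, 0.001, 0.0]
ft_force: [0.1, -0.2, 0.4]
grip_width: 0.598
tool axes [[1.0, 0.0015], [0.0015, -1.0]] z [ 1.7e-03 -7.0e-04 -1.0e+00]
units [ 0.016 -0.02   0.958] clock 27.1 pos [ 0.6416 -0.2567  0.0618] F [ 0.1 -0.2  0.4] w 0.5980473934969589
```

```bash
python3 -m pendant '[[0.02,-0.02,0.5,0,0.4],[0.02,-0.02,0.8,0,0.4],[0.02,-0.02,0.92,0,0.4],[0.02,-0.02,0.92,0,0.4],[0.02,-0.02,0.92,0,0.4]]'; python3 to.py 0.6423 -0.2559 0.0235; python3 -m pendant '[[0,0,0,0,0.6],[0,0,0,0,0.8],[0,0,0,0,0.9],[0,0,0,0,0.95],[0,0,0,0,0.95]]' 30; python3 -m pendant '[[0,0,0,0,0.95],[0,0,0,0,0.95]]'; python3 look.py w15;python3 to.py 0.6423 -0.2559 0.0235;
```

```text
clock: 27.72
position: [0.6422, -0.2558, 0.0242]
ee_rot: [1.0, 0.001, 0.0, 0.0]
ft_force: [-0.1, -0.2, 0.1]
grip_width: 0.603
tool axes [[1.0, 0.0017], [0.0017, -1.0]] z [ 7.e-04 -3.e-04 -1.e+00]
units [0.004 0.004 0.016] clock 27.725 pos [ 0.6422 -0.2558  0.0242] F [-0.1 -0.2  0.1] w 0.6031409601713719
clock: 28.35
position: [0.6421, -0.2557, 0.0242]
ee_rot: [1.0, 0.001, 0.0, 0.0]
ft_force: [-0.1, 0.1, 4.6]
grip_width: 0.219
clock: 28.6
position: [0.6421, -0.2557, 0.0242]
ee_rot: [1.0, 0.001, 0.0, 0.0]
ft_force: [-1.4, 0.6, 5.8]
grip_width: 0.219
tool axes [[1.0, 0.0017], [0.0017, -1.0]] z [ 5.e-04 -3.e-04 -1.e+00]
units [0.006 0.005 0.016] clock 28.65 pos [ 0.6421 -0.2557  0.0241] F [-1.6  0.5  5.6] w 0.22170845641804943
```

View pics/w15.png

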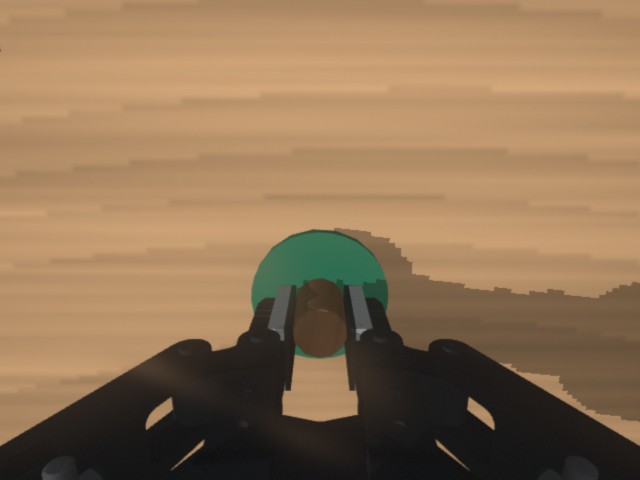

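Knob gripped centrally. Lift.

```bash
python3 -m pendant '[[0,0,-0.6,0,0.95],[0,0,-1.6,0,0.95],[0,0,-2.7,0,0.95],[0,0,-3.8,0,0.95],[0,0,-4.6,0,0.95]]'; python3 -m pendant '[[-0.8,-1.4,0,0,0.95],[-1.6,-2.6,0,0,0.95],[-2.2,-3.7,0,0,0.95],[-2.8,-4.8,0,0,0.95],[-3.4,-5.9,0,0,0.95]]';  python3 to.py 0.4365 0.0945 0.205
```

```text
clock: 29.28
position: [0.642, -0.2557, 0.2095]
ee_rot: [1.0, 0.001, 0.0, 0.0]
ft_force: [-0.6, -1.2, -0.8]
grip_width: 0.218
clock: 29.9
position: [0.5043, -0.0186, 0.2073]
ee_rot: [1.0, 0.001, -0.0, 0.0]
ft_force: [0.5, 0.4, -0.8]
grip_width: 0.217
tool axes [[1.0, 0.0016], [0.0016, -1.0]] z [-3.e-04 -3.e-04 -1.e+00]
units [-1.69  -2.83   0.058] clock 29.9 pos [ 0.5043 -0.0186  0.2073] F [ 0.5  0.4 -0.8] w 0.21718475952048358
```

```bash
python3 -m pendant '[[-0.7,-1.2,0,0,0.95],[-1.4,-2.3,0,0,0.95],[-1.69,-2.83,0,0,0.95],[-1.69,-2.83,0,0,0.95],[-1.69,-2.83,0,0,0.95]]'; python3 -m pendant '[[0,0,0,0,0.95],[0,0,0,0,0.95]]'; python3 look.py w16;  python3 to.py 0.4365 0.0945 0.1225
```

```text
clock: 30.52
position: [0.4382, 0.092, 0.2075]
ee_rot: [1.0, 0.0, -0.0, 0.0]
ft_force: [0.4, 0.9, -0.6]
grip_width: 0.22
clock: 30.78
position: [0.4379, 0.0926, 0.2075]
ee_rot: [1.0, 0.0, -0.0, -0.0]
ft_force: [-0.1, 0.6, -0.2]
grip_width: 0.219
tool axes [[1.0, 0.0007], [0.0007, -1.0]] z [-3.e-04  2.e-04 -1.e+00]
units [-0.034 -0.045  2.127] clock 30.825 pos [0.4379 0.0927 0.2076] F [-0.2 -0.2 -0.9] w 0.21811311358037538
```

View pics/w16.png

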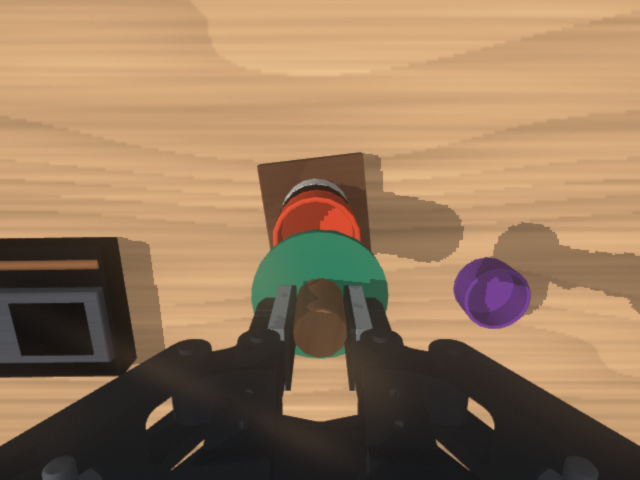

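Lid is level; it needs about 2 mm more in +y (stack axis at col 317 vs 320), which agrees with the numbers.

```bash
python3 -m pendant '[[-0.03,-0.045,0.7,0,0.95],[-0.03,-0.045,1.3,0,0.95],[-0.03,-0.045,1.6,0,0.95],[-0.03,-0.045,1.6,0,0.95],[-0.03,-0.045,1.6,0,0.95]]'; python3 to.py 0.4365 0.0945 0.1222
```

```text
clock: 31.45
position: [0.437, 0.0951, 0.1445]
ee_rot: [1.0, 0.001, 0.001, -0.0]
ft_force: [-0.6, -0.5, -1.1]
grip_width: 0.217
tool axes [[1.0, 0.0016], [0.0016, -1.0]] z [ 1.2e-03  1.0e-04 -1.0e+00]
units [-0.014  0.016  0.558] clock 31.45 pos [0.437  0.0951 0.1445] F [-0.6 -0.5 -1.1] w 0.21728337017736526
```

```bash
python3 -m pendant '[[0,0.01,0.15,0,0.95],[0,0.01,0.3,0,0.95],[0,0.01,0.45,0,0.95],[0,0.01,0.53,0,0.95],[0,0.01,0.53,0,0.95]]'; python3 to.py 0.4365 0.0945 0.1222;  python3 -m pendant '[[0,0,0.02,0,0.95],[0,0,0.04,0,0.95],[0,0,0.04,0,0.95]]'; python3 to.py 0.4365 0.0945 0.1222
```

```text
clock: 32.08
position: [0.4365, 0.0947, 0.1224]
ee_rot: [1.0, 0.001, -0.0, -0.0]
ft_force: [-0.3, 0.1, -0.4]
grip_width: 0.212
tool axes [[1.0, 0.0018], [0.0018, -1.0]] z [-2.e-04  1.e-04 -1.e+00]
units [0.001 0.005 0.005] clock 32.075 pos [0.4365 0.0947 0.1224] F [-0.3  0.1 -0.4] w 0.21220965879830367
clock: 32.45
position: [0.4371, 0.0947, 0.1219]
ee_rot: [1.0, 0.001, 0.001, 0.0]
ft_force: [-2.9, -0.7, 11.0]
grip_width: 0.221
tool axes [[1.0, 0.0016], [0.0016, -1.0]] z [ 1.4e-03 -4.0e-04 -1.0e+00]
units [-0.015  0.006 -0.007] clock 32.45 pos [0.4371 0.0947 0.1219] F [-2.9 -0.7 11. ] w 0.22094081783878985
```

Contact at the seated height. Release (open to 0.4), retreat and check.

```bash
python3 -m pendant '[[0,0,-0.02,0,0.85],[0,0,-0.02,0,0.7],[0,0,-0.02,0,0.5],[0,0,-0.02,0,0.4],[0,0,-0.02,0,0.4]]'; python3 -m pendant '[[0,0,0,0,0.4],[0,0,-0.6,0,0.4],[0,0,-1.4,0,0.4],[0,0,-2.4,0,0.4],[0,0,-2.4,0,0.4]]'; python3 -m pendant '[[-1,0.8,-0.4,0,0],[-1,1.6,-0.4,0,0],[-1,2.6,-0.4,0,0],[-1,2.6,-0.4,0,0]]';python3 look.py w17 0.437,0.095,0.109,0.119,0.04 0.437,0.095,0.139,0.149,0.02; python3 - <<'E'
from h import *
snap('scene','s1'); p,d,c=snap('top','t1')
p0=cv2.imread('pics/s1.png')[80:360,60:480]; cv2.imwrite('pics/s1c.png',cv2.resize(p0,None,fx=1.9,fy=1.9,interpolation=cv2.INTER_CUBIC))
E
python3 to.py 0.43 0.09 0.2
```

```text
clock: 33.08
position: [0.4364, 0.0946, 0.1216]
ee_rot: [1.0, 0.001, -0.0, 0.0]
ft_force: [0.0, -0.4, 0.1]
grip_width: 0.601
clock: 33.7
position: [0.4379, 0.095, 0.2203]
ee_rot: [1.0, 0.001, 0.002, 0.0]
ft_force: [0.6, -0.5, -1.2]
grip_width: 0.596
clock: 34.2
position: [0.396, -0.012, 0.2328]
ee_rot: [1.0, -0.001, -0.001, 0.0]
ft_force: [-0.3, 0.7, -0.1]
grip_width: 0.998
0.437,0.095,0.109,0.119,0.04 4754 zmed 0.1144 circ [437.2  94.3] 29.0 rect [437.2  94.2] [57.7 58.1] col [ 51. 109.  81.]
0.437,0.095,0.139,0.149,0.02 926 zmed 0.1442 circ [437.5  93.9] 9.8 rect [437.5  93.9] [19.6 19. ] col [117.  82.  55.]
tool axes [[1.0, 0.0025], [0.0025, -1.0]] z [-7.e-04  2.e-04 -1.e+00]
units [ 0.845 -2.465  0.83 ] clock 34.35 pos [ 0.3965 -0.0087  0.2332] F [-0.3  0.   0.1] w 0.9965057312977252
```

View pics/w17.png

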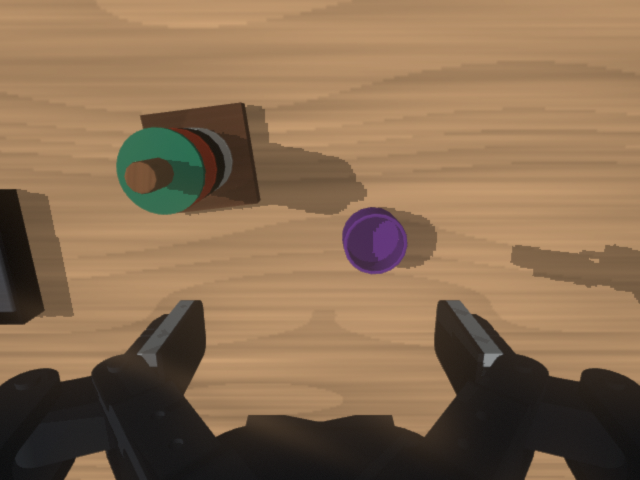

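View pics/s1c.png

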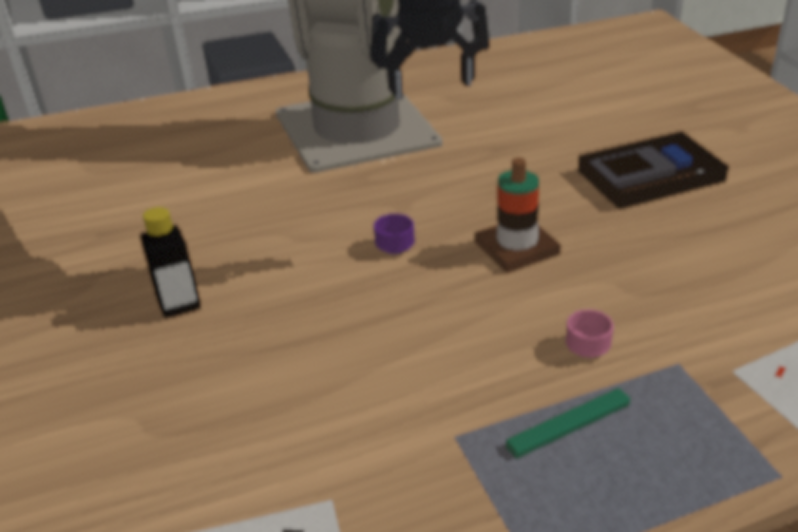

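View pics/t1.png

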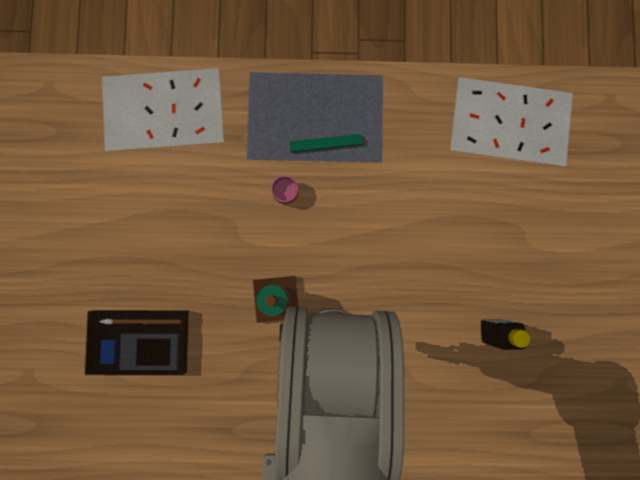

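Stack complete and upright: disc at 114.4 mm (expected 114), knob top at 144.2 mm (expected 144), and every bystander is at its starting pixel. Let the arm settle briefly, then hand in.

```bash
python3 -m pendant '[[0,0,0,0,0],[0,0,0,0,0],[0,0,0,0,0]]'; python3 -c "
from workcell import hand_in
print(hand_in())"
```

```text
clock: 34.72
position: [0.3967, -0.0092, 0.2337]
ee_rot: [1.0, 0.001, 0.0, 0.0]
ft_force: [-0.3, -0.9, 0.2]
grip_width: 0.998
the job is handed in; nothing more can be done
None
```

I stacked white, black and vermilion pots and the green lid on the stand, one at a time, and handed the job in at about 34.7 s of the 112 s allowed.

- **Seating:** in the wrist-camera checks the three rims measured 47.8, 77.9 and 107.9 mm (expected 48, 78 and 108). The lid's disc measured 114.4 mm and its knob top 144.2 mm (expected 114 and 144). Neighbouring axes agreed within about 1.3 mm, and the stack looked upright in the pictures.
- **Surroundings:** the ink bottle, case and paperweight look unmoved from their starting pixels in the top view. The arm was clear of everything at hand-in.
- **Disagreements:** the top and wrist cameras differed by a steady offset of about 1.3 mm in x and 2.3 mm in y. I used the wrist camera, which agreed with the gripper. The measured grip opening read 0.68 on the white pot but 0.655 on the other two, with no visible effect. No check failed.

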